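# Freshen the scent bowl

## Robot

A 6-joint arm with a two-finger parallel gripper is mounted at the origin on the work surface. World frame = base frame: x ahead of the robot, y to its left, z up, the work surface at z = 0. Lengths are in m, angles in rad, forces in N, time in s.
With the tool pointing down it reaches from about 0.25 to 0.725 m from the base axis. Payload 4 kg.
Tool frame: the origin (TCP) lies midway between the tips of the shut fingers; the grasp point (between the pads) lies 19 mm behind it; z points along the fingers, y is the line along which they close (so a half turn about z gives the same grasp; the last joint's range is limited). The gripper opens to 85 mm and grips with 20 to 120 N. Pads are 22 mm wide; open, the fingers measure 114 mm over their backs; the gripper's body (76 mm by 85 mm) begins 54 mm behind the grasp point. The pads swing forward as they close: fully open they stand 13 mm farther back than shut.
Start: joints at [1.101, 0.241, 0.005, 1.335, 0, 1.571], TCP at [0.226, 0.446, 0.231] pointing down, gripper open.
Joint ranges: [-2.72, 2.72], [-1.05, 1.87], [-1.09, 1.28], [-1.99, 2.15], [-1.42, 1.44], [-3.14, 3.14]. Speed limits (rad/s): [2.79, 2.79, 3.14, 3.14, 3.14, 3.14].

## Interface

Orientations are given as a unit quaternion [x, y, z, w].
In Python, from workcell import monitor, vision, job gives the robot as it stands.
- The arm moves only by the tool move_arm, never from a script. Its argument "moves" is a list that holds one entry, the list of rows, each a list of 5 numbers: the shift along the world's x, y, z in m, then the turn about the world's z in degrees, then the opening in per cent of the stroke, from 0 (shut) to 100 (fully open). In form: [[[x, y, z, turn, gripper], ...]]. A call has 1 to 5 rows; each row is the pose to reach, as a shift and turn from the pose commanded when the call began; what a row does not reach only later rows make up. A row lasts 1/8 s, in which the tool goes at most 62.5 mm and 10.7 degrees, less where a joint would pass 70% of its speed; a pose out of reach is approached as far as the arm can. A call with a gripper value outside its range is refused whole. The fingers move at their own pace and stop on an object; the grip force is fixed at half the most. Time passes only in rows, so rows that repeat a pose let the fingers close. It gives the time, the measured TCP pose, the force, the opening and the grip force at its end, in the units of the state.
- monitor.get_obs(): the state, without advancing time (a new reading comes with each control period).
- vision.camera(name): name is "scene" or "top" or "wrist"; returns a dict with "color" (400x640x3 uint8, red, green, blue), "camera_matrix" (3x3 intrinsics, pixels), "eye" and "attitude" of the camera in the world; the wrist camera has in their place "hand_eye" (4x4, takes a point from camera to tool coordinates, whose origin is the TCP and whose axes are the flange's). Camera axes: x right, y up, looking along -z (the intrinsics and any distortion apply to the point x, -y, -z); pixel columns grow to the right and rows downward; lengths in m; the calibration is good to about 2 mm. A picture is of the moment at which its call begins: read the wrist's pose just before it. There is no depth.
- job.job_done(): hands the job in; it is judged then, once.
The state is a dict: "clock": time; "joint_pos": joint angles; "joint_vel": joint speeds; "tau": joint torques, N m; "eef_pos": TCP position; "tool_rot": TCP orientation; "ft_force": force on the tool from outside, world axes, zero at the start; "ft_torque": the same for the moment, N m; "grip_width": finger opening in m; "grasp_force": force on a finger pad.
Only numpy, scipy, OpenCV 4.12 (cv2) and the standard library are available. Lean on these libraries where they do the work, as an engineer would, in place of code of your own. Each camera call takes 0.05 s, during which the arm holds its last target. There are 200 camera calls.

## Task

Freshen the scent bowl on the vanity: take the ball-ended wooden stick out of its tumbler, set its ball end down among the wooden beads in the middle of the side of the bowl nearest the robot until it lightly touches the bowl's bottom, and from there stir at least two full turns, clockwise as seen from above, with the ball kept close to the bottom and ploughing through the ring of beads, so that beads all round the bowl are shifted by half a bead or more. Then stand the stick back in its tumbler, ball end down, and let go. Be gentle with the bowl (the stick must never knock or press hard on it), keep your fingers off the beads, spill none, and leave the other toiletries where they are.

Things in the scene. Friction and masses are not known exactly. Their poses are not given: they have to be found in the camera images.
- bowl: white stoneware bowl, round, fixed to the top: outside 144 mm across at the foot, 172 mm at the rim, 65 mm high, wall 5 mm, inner floor flat and 6 mm above its origin, inner floor about 134 mm across. Origin: centre of the underside; axes parallel to the world's, so -x is the side near the robot, +x far, +y left, -y right.
- tumbler: white ceramic tumbler, straight-sided, fixed to the top: 70 mm across outside, 62 mm inside, 100 mm high, inner floor 5 mm above its origin. The stick leans in it. Origin: centre of the underside, z up.
- stick: loose wooden stirring stick: a straight round shaft 12 mm thick with a ball 22 mm across at its lower end, 45 g. Origin: the ball's centre; +z runs along the shaft to its top end, 180 mm from the origin. At the start it leans about 27 degrees from upright in the tumbler, in any direction, the ball on the tumbler's floor, the upper 80 mm or so free above the rim.
- stick_ball (a point): centre of the stick's ball end (ball radius 11 mm)
- stick_top (a point): top end of the stick's shaft, 180 mm from the ball's centre
- bead0: chunky barrel-shaped wooden scent bead, 26 mm thick, 24 mm high, 10 g, loose in the bowl, standing on end at the start. Origin: its middle; z along its length. The seven beads are all alike; this one starts in the middle.
- bead1: chunky barrel-shaped wooden scent bead, 26 mm thick, 24 mm high, 10 g, loose in the bowl, standing on end at the start. Origin: its middle; z along its length. The seven beads are all alike; this one starts in the ring of six around the middle one.
- bead2: chunky barrel-shaped wooden scent bead, 26 mm thick, 24 mm high, 10 g, loose in the bowl, standing on end at the start. Origin: its middle; z along its length. The seven beads are all alike; this one starts in the ring of six around the middle one.
- bead3: chunky barrel-shaped wooden scent bead, 26 mm thick, 24 mm high, 10 g, loose in the bowl, standing on end at the start. Origin: its middle; z along its length. The seven beads are all alike; this one starts in the ring of six around the middle one.
- bead4: chunky barrel-shaped wooden scent bead, 26 mm thick, 24 mm high, 10 g, loose in the bowl, standing on end at the start. Origin: its middle; z along its length. The seven beads are all alike; this one starts in the ring of six around the middle one.
- bead5: chunky barrel-shaped wooden scent bead, 26 mm thick, 24 mm high, 10 g, loose in the bowl, standing on end at the start. Origin: its middle; z along its length. The seven beads are all alike; this one starts in the ring of six around the middle one.
- bead6: chunky barrel-shaped wooden scent bead, 26 mm thick, 24 mm high, 10 g, loose in the bowl, standing on end at the start. Origin: its middle; z along its length. The seven beads are all alike; this one starts in the ring of six around the middle one.
- jar: bystander: small amber glass jar of cream, 52 mm across, 45 mm high, loose. Origin: centre of the underside.
- brush: bystander: wooden nail brush, 90 x 36 mm, 30 mm high, long along its x, loose. Origin: centre of the underside.
- perfume: bystander: amber perfume bottle, 44 mm across, 95 mm high, loose. Origin: centre of the underside.
- shampoo: bystander: grey shampoo bottle, 60 mm across, 190 mm high, loose. Origin: centre of the underside.
- lotion: bystander: white lotion bottle, 56 mm across, 150 mm high, loose. Origin: centre of the underside.
Things that resemble listed ones, but are neither listed nor needed, are in the scene too. What is shaped like the tumbler but green is not meant.

How it is judged:
On the way, in this order (a step that is already met when the one before it is completed fails the run):
1. the stick is lifted out of the tumbler, ball end above the rim (height (world z) of stick_ball above 0.115 m), for 0.1 s.
2. the ball end touches the bowl's bottom, on the near side of the bowl's middle (x of stick_ball in the frame of bowl below -0.02 m and y of stick_ball in the frame of bowl between -0.02 and 0.02 m and z of stick_ball in the frame of bowl between 0 and 0.026 m and contact force between stick and bowl above 0.3 N), for 0.02 s.
3. first turn: the ball end, low among the beads, passes the left side (y of stick_ball in the frame of bowl above 0.02 m and x of stick_ball in the frame of bowl between -0.02 and 0.02 m and z of stick_ball in the frame of bowl between 0 and 0.026 m).
4. first turn: the ball end, low among the beads, passes the far side (x of stick_ball in the frame of bowl above 0.02 m and y of stick_ball in the frame of bowl between -0.02 and 0.02 m and z of stick_ball in the frame of bowl between 0 and 0.026 m).
5. first turn: the ball end, low among the beads, passes the right side (y of stick_ball in the frame of bowl below -0.02 m and x of stick_ball in the frame of bowl between -0.02 and 0.02 m and z of stick_ball in the frame of bowl between 0 and 0.026 m).
6. first turn: the ball end, low among the beads, passes the near side (x of stick_ball in the frame of bowl below -0.02 m and y of stick_ball in the frame of bowl between -0.02 and 0.02 m and z of stick_ball in the frame of bowl between 0 and 0.026 m).
7. second turn: the ball end, low among the beads, passes the left side (all of step 3).
8. second turn: the ball end, low among the beads, passes the far side (all of step 4).
9. second turn: the ball end, low among the beads, passes the right side (all of step 5).
10. second turn: the ball end, low among the beads, passes the near side (all of step 6).
At the end, for the whole second after the job is handed in: The stick stands at rest in the tumbler, ball end down (ball within 30 mm of its axis, lower than 40 mm, lean under 40 degrees). All beads are in the bowl, and of each facing pair in the starting ring (1 and 4, 2 and 5, 3 and 6) at least one is over 13 mm from its start (horizontal distance between stick_ball and tumbler below 0.03 m and height (world z) of stick_ball below 0.04 m and angle between stick's own z axis and vertical below 0.7 rad and linear speed of stick below 0.03 m/s and horizontal distance between each of bead0, bead1, bead2, bead3, bead4, bead5, bead6 and bowl below 0.08 m and height (world z) of bead0 between 0.008 and 0.06 m and height (world z) of bead1 between 0.008 and 0.06 m and height (world z) of bead2 between 0.008 and 0.06 m and height (world z) of bead3 between 0.008 and 0.06 m and height (world z) of bead4 between 0.008 and 0.06 m and height (world z) of bead5 between 0.008 and 0.06 m and height (world z) of bead6 between 0.008 and 0.06 m and distance of any of bead1, bead4 from where it was at the start of the episode above 0.013 m and distance of any of bead2, bead5 from where it was at the start of the episode above 0.013 m and distance of any of bead3, bead6 from where it was at the start of the episode above 0.013 m); the robot touches nothing.
It fails at once if the stick presses or knocks on the bowl with more than 20 N (contact force between stick and bowl above 20 N).
It fails at once if a finger touches a bead (over 1 N) (contact force between the fingers and bead0 above 1 N or contact force between the fingers and bead1 above 1 N or contact force between the fingers and bead2 above 1 N or contact force between the fingers and bead3 above 1 N or contact force between the fingers and bead4 above 1 N or contact force between the fingers and bead5 above 1 N or contact force between the fingers and bead6 above 1 N).
It fails at once if a bead is spilled out of the bowl (horizontal distance between any of bead0, bead1, bead2, bead3, bead4, bead5, bead6 and bowl above 0.096 m).
It fails at once if a bystander is pushed more than 30 mm or tipped over (0.5 rad) (distance of any of jar, brush, perfume, shampoo, lotion from where it was at the start of the episode above 0.03 m or angle between any of jar, brush, perfume, shampoo, lotion's own z axis and vertical above 0.5 rad).
It also fails if it takes over 72 s, if anything falls off the work surface, if the arm or the gripper's body presses on something with over 40 N, if the wrist force passes 120 N, or if a joint passes its speed limit or range.

## Working session

There is one attempt and no reset: what is moved stays moved. The work goes in short steps, Python scripts to look and compute and a tool call to move; the robot and the scene stay as the last step left them, time stands still between calls to the robot, and variables do not carry over. Pictures are saved under pics/ and viewed, at most 10 in all, crops included, and the job is handed in when it is done.

Besides the shell and the picture viewer there is one more tool, called after "Request:" as a command line: name --argument value ..., lists and objects as JSON in quotes. move_arm: Moves the arm, as the interface text tells. Its arguments: {"type":"object","properties":{"moves":{"type":"array","items":{"type":"array","items":{"type":"array","items":{"type":"number"}}}}},"required":["moves"]}

```bash
mkdir -p pics; cat > h.py <<'E'
import numpy as np,cv2
from workcell import monitor,vision,job
def cam(n):
    c=vision.camera(n); 
    return c
E
python3 - <<'E'
from h import *
o=monitor.get_obs();print({k:np.round(v,3) for k,v in o.items()})
import pickle
d={}
for n in("scene","top"):
    c=cam(n);d[n]=c
    cv2.imwrite(f"pics/{n}0.png",cv2.cvtColor(c["color"],cv2.COLOR_RGB2BGR))
    print(n,{k:v for k,v in c.items() if k!="color"})
pickle.dump(d,open("d0.pkl","wb"))
E
```

```text
{'clock': np.float64(0.0), 'joint_pos': array([ 1.101,  0.241,  0.004,  1.335, -0.   ,  1.571]), 'joint_vel': array([ 0.001, -0.   ,  0.   , -0.001,  0.001,  0.002]), 'tau': array([ 3.0000e-03, -3.7232e+01,  2.5241e+01,  1.7000e-02,  0.0000e+00,
        0.0000e+00]), 'eef_pos': array([0.226, 0.445, 0.23 ]), 'tool_rot': array([ 0.233,  0.973, -0.001, -0.   ]), 'ft_force': array([ 0.295, -0.498,  0.62 ]), 'ft_torque': array([-0.002, -0.032,  0.041]), 'grasp_force': np.float64(0.0), 'grip_width': np.float64(0.086)}
scene {'camera_matrix': array([[389.05585508,   0.        , 319.93595915],
       [  0.        , 389.05585508, 198.5245908 ],
       [  0.        ,   0.        ,   1.        ]]), 'eye': array([0.93553931, 0.61291784, 0.60471937]), 'attitude': array([0.11803205, 0.44624688, 0.85901168, 0.22142967])}
top {'camera_matrix': array([[364.86762942,   0.        , 322.15517725],
       [  0.        , 364.86762942, 197.24906519],
       [  0.        ,   0.        ,   1.        ]]), 'eye': array([0.46074141, 0.01514791, 0.88901623]), 'attitude': array([-0.06190845,  0.06101566,  0.70800698, -0.70083561])}
```

View pics/scene0.png

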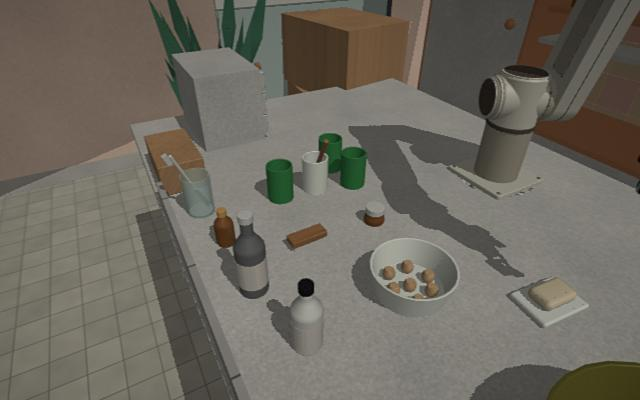

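View pics/top0.png

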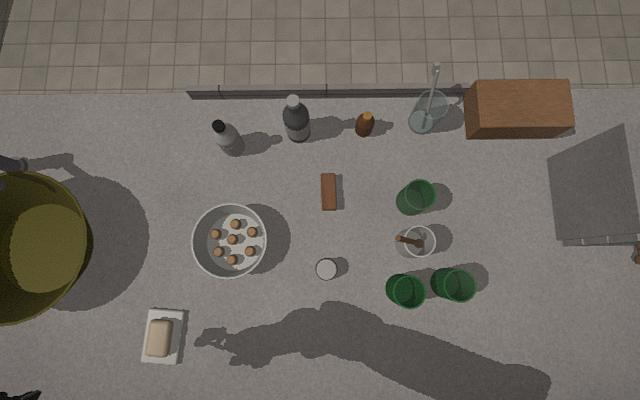

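Candidates: the white tumbler, scene (315,172) / top (417,241), holds a brown stick and matches. Not meant are the green tumblers at scene (280,181), (330,150) and (353,168), and the clear glass with a rod at (197,190). The bowl is at top (230,241). Next I check close crops of both views and measure.

```bash
cat >> h.py <<'E'
from scipy.spatial.transform import Rotation as R
def ray(c,u,v):
    d=np.linalg.inv(c["camera_matrix"])@[u,v,1]; return c["eye"],R.from_quat(c["attitude"]).apply(d*[1,-1,-1])
def onz(c,p,z):
    e,d=ray(c,*p); return e+d*(z-e[2])/d[2]
def tri(c1,p1,c2,p2):
    (a,u),(b,v)=ray(c1,*p1),ray(c2,*p2); s=np.linalg.lstsq(np.c_[u,-v],b-a,rcond=None)[0]
    p,q=a+s[0]*u,b+s[1]*v; return (p+q)/2,np.linalg.norm(p-q)
def proj(c,P):
    q=R.from_quat(c["attitude"]).inv().apply(np.array(P)-c["eye"])*[1,-1,-1]; w=c["camera_matrix"]@q; return w[:2]/w[2]
E
python3 - <<'E'
from h import *
import pickle
d=pickle.load(open("d0.pkl","rb"))
t,s=d["top"],d["scene"]
a=t["color"][210:270,380:460];b=s["color"][130:200,280:350];e=t["color"][195:285,180:280]
f=lambda x,w,h:cv2.resize(x,(w,h),interpolation=cv2.INTER_NEAREST)
im=np.vstack([np.hstack([f(a,400,300),f(b,300,300)]),f(e[:60],700,250)*0])[:300]
cv2.imwrite("pics/c1.png",cv2.cvtColor(im,cv2.COLOR_RGB2BGR))
# bowl + beads
hsv=cv2.cvtColor(t["color"],cv2.COLOR_RGB2HSV)
m=cv2.inRange(hsv,(5,80,60),(20,255,255))
n,_,st,ce=cv2.connectedComponentsWithStats(m)
for i in range(1,n):
    if st[i,4]>15 and 180<ce[i][0]<450: print("brown",st[i],ce[i].round(1),onz(t,ce[i],.03).round(4))
w=cv2.inRange(hsv,(0,0,150),(180,40,255))
n,l,st,ce=cv2.connectedComponentsWithStats(w)
for i in range(1,n):
    if st[i,4]>40 and 150<ce[i][0]<460: print("white",st[i],ce[i].round(1))
E
```

```text
brown [355 111  18  24 279] [363.5 122.2] [ 0.7997 -0.0889  0.03  ]
brown [321 173  15  37 521] [328.1 191.2] [0.6264 0.0012 0.03  ]
brown [231 219  10  10  81] [235.4 223.7] [0.5504 0.2209 0.03  ]
brown [247 227  10  10  78] [251.6 231.7] [0.5313 0.1822 0.03  ]
brown [210 229  11  10  87] [215.4 233.5] [0.5279 0.2673 0.03  ]
brown [227 234  11  10  82] [232.2 239. ] [0.5146 0.2273 0.03  ]
brown [395 235   7   6  28] [397.9 237.6] [ 0.5139 -0.161   0.03  ]
brown [402 237  21  11  94] [413.9 241.7] [ 0.5039 -0.1981  0.03  ]
brown [213 247  11  10  84] [218.3 251.3] [0.4864 0.2587 0.03  ]
brown [245 246  11  10  82] [249.7 250.8] [0.4869 0.1856 0.03  ]
brown [227 255  10  10  78] [231.6 259.4] [0.4675 0.2273 0.03  ]
white [ 191  203   76   76 1243] [237.5 240. ]
white [404 243  31  15  49] [417.2 251.6]
white [317 260  19  19 195] [325.4 269.4]
white [141 310  41  55 601] [158.4 335.9]
```

View pics/c1.png

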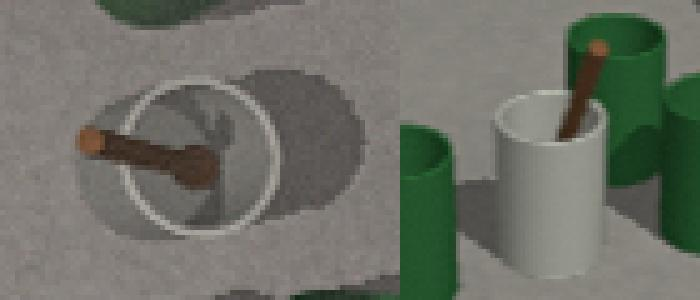

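Left crop: stick top end at top-px (398,238), ball at (418.6,243.4), tumbler rim centre (420.2,241.3). Right crop: stick top at scene-px (326.2,141.2). This is the white tumbler holding a ball-ended wooden stick, so the choice is confirmed.

```bash
python3 - <<'E'
from h import *
import pickle
from scipy.optimize import least_squares
d=pickle.load(open("d0.pkl","rb"))
t,s=d["top"],d["scene"]
top=tri(t,(398,238),s,(326.2,141.2));print("top",top)
tc=onz(t,(420.2,241.3),.1);ball=onz(t,(418.6,243.4),.016);print("tumbler",tc,"ball",ball)
v=top[0]-ball;print("len",np.linalg.norm(v),"lean",np.degrees(np.arccos(v[2]/np.linalg.norm(v))),"dir",np.degrees(np.arctan2(v[1],v[0])))
hsv=cv2.cvtColor(t["color"],cv2.COLOR_RGB2HSV)
w=cv2.inRange(hsv,(0,0,150),(180,40,255))
n,l,st,ce=cv2.connectedComponentsWithStats(w)
i=[i for i in range(n) if st[i,4]>1000 and abs(ce[i][0]-237)<6][0]
c=max(cv2.findContours((l==i).astype(np.uint8),0,cv2.CHAIN_APPROX_NONE)[0],key=len)[:,0]
c=cv2.convexHull(c)[:,0]
P=np.array([onz(t,p,.065)[:2] for p in c])
f=least_squares(lambda q:np.hypot(*(P-q[:2]).T)-q[2],[.5,.22,.086],loss="soft_l1",f_scale=.002).x;print("bowl",f)
m=cv2.inRange(hsv,(5,80,60),(20,255,255));n,_,st,ce=cv2.connectedComponentsWithStats(m)
B=np.array([onz(t,ce[i],.027) for i in range(n) if 60<st[i,4]<100 and 200<ce[i][0]<260])[:,:2]-f[:2]
for b in B: print("bead",b.round(4),np.hypot(*b).round(4),np.degrees(np.arctan2(b[1],b[0])).round(1))
sm=cv2.cvtColor(s["color"],cv2.COLOR_RGB2HSV)
print("proj check scene bowl",proj(s,[*f[:2],.065]),"tumbler rim",proj(s,[*tc[:2],.1]))
for nm,p,z in(("jar",(326,269),.04),("brush",(328,191),.03)):print(nm,onz(t,p,z))
E
```

```text
top (array([ 0.50330102, -0.13109167,  0.17352571]), np.float64(0.002361253337776204))
tumbler [ 0.50119762 -0.1942563   0.1       ] ball [ 0.50058644 -0.21247165  0.016     ]
len 0.17732574550804892 lean 27.3344991588332 dir 88.08950125329218
bowl [0.51026226 0.22765048 0.0848711 ]
bead [ 0.0405 -0.006 ] 0.0409 -8.5
bead [ 0.0213 -0.0448] 0.0497 -64.6
bead [0.0179 0.0406] 0.0443 66.2
bead [0.0045 0.0004] 0.0045 5.5
bead [-0.0238  0.0319] 0.0398 126.6
bead [-0.0233 -0.0415] 0.0475 -119.3
bead [-0.0428  0.0004] 0.0428 179.5
proj check scene bowl [413.5842178  265.98971581] tumbler rim [314.30608999 156.37527579]
jar [0.44358899 0.00835525 0.04      ]
brush [0.62686096 0.00131135 0.03      ]
```

Request:
move_arm --moves '[[[0.025,-0.053,0,-6,100],[0.05,-0.106,0,-12,100],[0.075,-0.159,0,-18,100],[0.1,-0.212,0,-24,100],[0.125,-0.265,0,-30,100]]]'

```text
clock: 0.72
eef_pos: [0.3516, 0.1791, 0.2311]
tool_rot: [0.478, 0.878, -0.0, 0.0]
ft_force: [1.4, -0.3, -0.1]
grip_width: 0.0856
grasp_force: 0.0
```

Request:
move_arm --moves '[[[0.025,-0.053,0,-7,100],[0.05,-0.106,0,-14,100],[0.075,-0.159,0,-21,100],[0.1,-0.212,0,-28,100],[0.125,-0.265,0,-35,100]]]'

```text
clock: 1.35
eef_pos: [0.4767, -0.0861, 0.231]
tool_rot: [0.72, 0.694, 0.0, -0.0]
ft_force: [0.4, 0.2, 0.4]
grip_width: 0.0856
grasp_force: 0.0
```

Request:
move_arm --moves '[[[0.02,-0.05,0,0,100],[0.027,-0.063,0,0,100],[0.027,-0.063,0,0,100],[0.027,-0.063,0,0,100]]]'

```text
clock: 1.85
eef_pos: [0.5027, -0.1459, 0.2311]
tool_rot: [0.718, 0.696, -0.0, -0.001]
ft_force: [-0.3, -0.4, -0.8]
grip_width: 0.0855
grasp_force: 0.0
```

```bash
cat >> h.py <<'E'
def wrist():
    o=monitor.get_obs();c=vision.camera("wrist");H=c["hand_eye"]
    T=R.from_quat(o["tool_rot"]);c["eye"]=o["eef_pos"]+T.apply(H[:3,3]);c["attitude"]=(T*R.from_matrix(H[:3,:3])).as_quat();return c,o
E
python3 - <<'E'
from h import *
import pickle
c,o=wrist();print(o["eef_pos"],c["eye"]);pickle.dump(c,open("w1.pkl","wb"))
im=cv2.cvtColor(c["color"],cv2.COLOR_RGB2BGR)
for P in([.5033,-.1311,.1735],[.5012,-.1943,.1],[.5006,-.2125,.016]):
    p=proj(c,P);print(p)
cv2.imwrite("pics/w1.png",im)
E
```

```text
[ 0.50273474 -0.14587014  0.23112623] [ 0.50473324 -0.07863404  0.37367264]
[317.2936119  192.61314175]
[317.05134857 238.45389437]
[317.00941779 225.03515529]
```

View pics/w1.png

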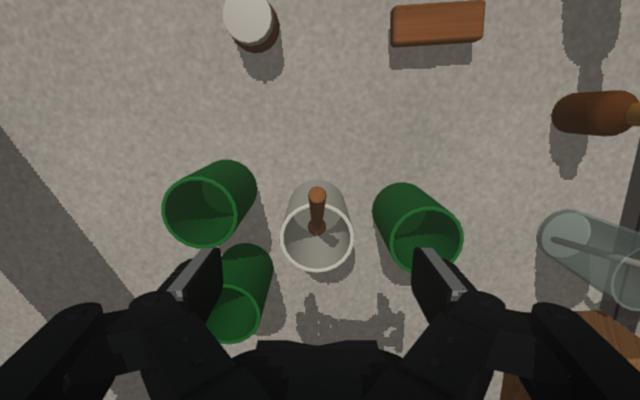

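Wrist view: stick top at (317,193) and rim centre (317,238), as predicted to within a pixel. The stick lies midway between the fingers. I descend and grip.

Request:
move_arm --moves '[[[0,-0.001,-0.04,0,100],[0,-0.001,-0.08,0,100],[0,-0.001,-0.11,0,100],[0,-0.001,-0.11,0,60],[0,-0.001,-0.11,0,30]]]'

```text
clock: 2.52
eef_pos: [0.5041, -0.1476, 0.1228]
tool_rot: [0.718, 0.696, 0.001, 0.001]
ft_force: [-0.4, -0.0, 0.1]
grip_width: 0.0517
grasp_force: 0.0
```

Request:
move_arm --moves '[[[0,0,0,0,20],[0,0,0,0,10],[0,0,0,0,0],[0,0,0,0,0],[0,0,0,0,0]]]'

```text
clock: 3.15
eef_pos: [0.5044, -0.1482, 0.1224]
tool_rot: [0.719, 0.695, 0.001, 0.001]
ft_force: [0.2, 3.2, 5.8]
grip_width: 0.0104
grasp_force: 58.4
```

Request:
move_arm --moves '[[[0,0.003,0.01,0,0],[0,0.006,0.03,0,0],[0,0.006,0.06,0,0],[0,0.006,0.095,0,0],[0,0.006,0.13,0,0]]]'

```text
clock: 3.78
eef_pos: [0.5027, -0.142, 0.2522]
tool_rot: [0.719, 0.695, -0.001, -0.001]
ft_force: [0.7, -0.8, -0.6]
grip_width: 0.0105
grasp_force: 58.4
```

Request:
move_arm --moves '[[[0,0,0.01,0,0],[0,0,0.01,0,0]]]'

```text
clock: 4.03
eef_pos: [0.5033, -0.1422, 0.2611]
tool_rot: [0.719, 0.695, -0.0, 0.0]
ft_force: [-0.3, -0.2, -0.7]
grip_width: 0.0104
grasp_force: 58.4
```

```bash
python3 - <<'E'
from h import *
import pickle
c,o=wrist();s=vision.camera("scene");print(o["eef_pos"],o["ft_force"])
pickle.dump((c,s),open("w2.pkl","wb"))
im=np.hstack([c["color"][120:300,230:410],s["color"][70:250,240:420]])
cv2.imwrite("pics/w2.png",cv2.cvtColor(cv2.resize(im,(800,400),interpolation=cv2.INTER_NEAREST),cv2.COLOR_RGB2BGR))
E
```

```text
[ 0.50330066 -0.14216607  0.26112951] [-0.34639129 -0.19000151 -0.68012574]
```

View pics/w2.png

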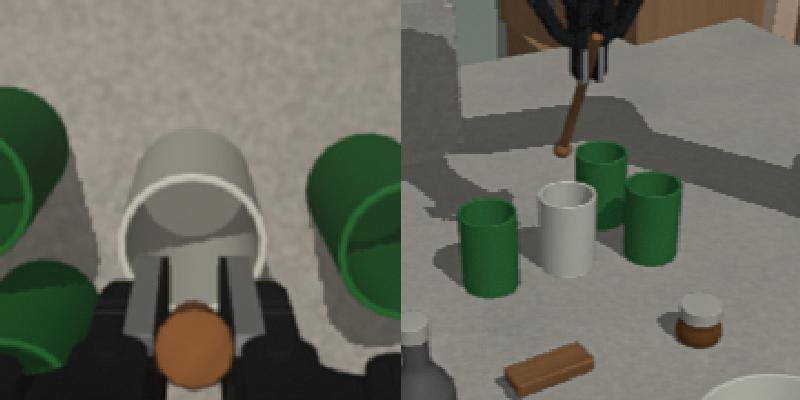

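The stick hangs in the grip, still leaning. Ball at scene-px (313.3,137.5), stick top at wrist-px (317.8,275.3).

```bash
python3 - <<'E'
from h import *
import pickle
c,s=pickle.load(open("w2.pkl","rb"))
t=vision.camera("top");hsv=cv2.cvtColor(t["color"],cv2.COLOR_RGB2HSV)
E=np.array([.4995,-.2065,.155]);print("pred scene",proj(s,E),"pred top",proj(t,E),"wrist top pred",proj(c,E+[.0027,.0814,.1575]))
m=cv2.inRange(hsv,(0,70,40),(20,255,255));n,_,st,ce=cv2.connectedComponentsWithStats(m)
for i in range(1,n):
    if st[i,4]>8 and 370<ce[i][0]<480 and 180<ce[i][1]<300: print(st[i],ce[i])
pickle.dump(t,open("t2.pkl","wb"))
S=cv2.cvtColor(s["color"],cv2.COLOR_RGB2HSV);m=cv2.inRange(S,(0,70,30),(20,255,255));n,_,st,ce=cv2.connectedComponentsWithStats(m)
for i in range(1,n):
    if st[i,4]>20 and 300<ce[i][0]<340 and 70<ce[i][1]<150: print("scene",st[i],ce[i])
cv2.imwrite("pics/t2.png",cv2.cvtColor(cv2.resize(t["color"][200:280,380:480],(500,400),interpolation=cv2.INTER_NEAREST),cv2.COLOR_RGB2BGR))
E
```

```text
pred scene [312.58624579 135.71087132] pred top [433.59258977 240.59891676] wrist top pred [312.25464413 272.63395396]
[478 190   5   6  12] [479.75 192.  ]
[477 200   5   6  12] [478.75       202.33333333]
[408 230   4   7  19] [409.42105263 232.89473684]
scene [309  68   7  15  59] [311.83050847  74.98305085]
scene [324  84   8  21  88] [326.69318182  91.35227273]
scene [309 108  15  33 159] [315.91823899 125.20125786]
```

View pics/t2.png

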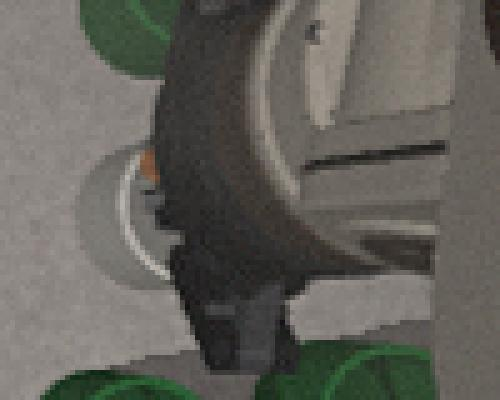

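Request:
move_arm --moves '[[[-0.001,0.04,0,0,0],[-0.002,0.09,0,0,0],[-0.004,0.14,0,0,0],[-0.006,0.19,0,0,0],[-0.008,0.24,0,0,0]]]'

```text
clock: 4.8
eef_pos: [0.4944, 0.0992, 0.2598]
tool_rot: [0.719, 0.695, -0.001, -0.001]
ft_force: [0.5, 0.1, -0.2]
grip_width: 0.0107
grasp_force: 58.4
```

Request:
move_arm --moves '[[[-0.001,0.05,0,0,0],[-0.003,0.1,0,0,0],[-0.004,0.15,-0.02,0,0],[-0.004,0.182,-0.045,0,0],[-0.004,0.182,-0.055,0,0]]]'

```text
clock: 5.42
eef_pos: [0.4894, 0.2813, 0.2026]
tool_rot: [0.718, 0.697, -0.003, -0.001]
ft_force: [-0.7, -1.7, -0.3]
grip_width: 0.0102
grasp_force: 58.5
```

Request:
move_arm --moves '[[[0,0,0,0,0],[0,0,0,0,0]]]'

```text
clock: 5.68
eef_pos: [0.4917, 0.2789, 0.2068]
tool_rot: [0.719, 0.695, 0.0, 0.0]
ft_force: [-0.2, -0.4, 0.3]
grip_width: 0.0103
grasp_force: 58.4
```

```bash
python3 - <<'E'
from h import *
import pickle
t=vision.camera("top");s=vision.camera("scene");o=monitor.get_obs();print(o["eef_pos"],o["ft_force"])
pickle.dump((t,s,o),open("t3.pkl","wb"))
E=o["eef_pos"]+[-.0038,-.0643,-.1061];print("pred",proj(t,E),proj(s,E))
im=np.hstack([t["color"][190:290,180:280],s["color"][190:290,370:470]])
cv2.imwrite("pics/t3.png",cv2.cvtColor(cv2.resize(im,(800,400),interpolation=cv2.INTER_NEAREST),cv2.COLOR_RGB2BGR))
E
```

```text
[0.49207904 0.27906318 0.20740297] [-0.67912667 -0.46916491 -1.11230937]
pred [229.52148918 249.28338387] [420.73112557 244.38735352]
```

View pics/t3.png

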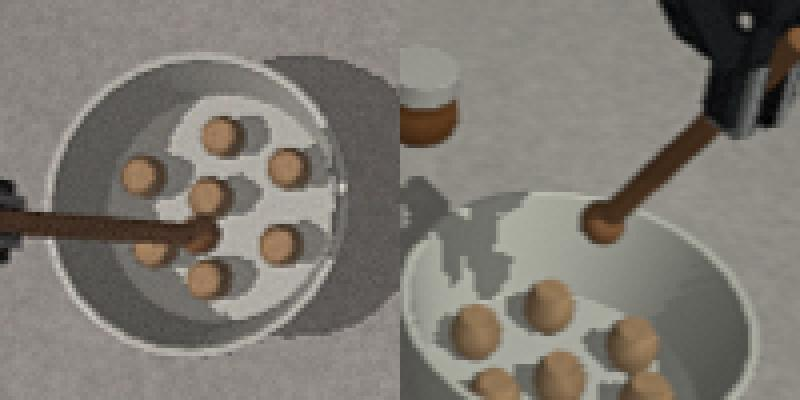

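Ball at top-px (230.5,249) and scene-px (420.5,245.5), within 1 px of prediction, and over the gap between the near, middle and right-near beads. I descend.

Request:
move_arm --moves '[[[-0.002,0.003,-0.02,0,0],[-0.002,0.003,-0.04,0,0],[-0.002,0.003,-0.055,0,0],[-0.002,0.003,-0.065,0,0],[-0.002,0.003,-0.07,0,0]]]'

```text
clock: 6.4
eef_pos: [0.4894, 0.2826, 0.136]
tool_rot: [0.719, 0.695, -0.0, -0.0]
ft_force: [-1.0, 0.2, -0.5]
grip_width: 0.0102
grasp_force: 58.5
```

Request:
move_arm --moves '[[[0,0,-0.001,0,0],[0,0,-0.003,0,0],[0,0,-0.005,0,0],[0,0,-0.007,0,0],[0,0,-0.007,0,0]]]'

```text
clock: 7.02
eef_pos: [0.4892, 0.2828, 0.1291]
tool_rot: [0.719, 0.695, -0.0, -0.0]
ft_force: [-0.2, 0.5, -0.4]
grip_width: 0.0103
grasp_force: 58.5
```

Request:
move_arm --moves '[[[0,0,-0.001,0,0],[0,0,-0.002,0,0],[0,0,-0.003,0,0],[0,0,-0.003,0,0]]]'

```text
clock: 7.52
eef_pos: [0.4893, 0.2828, 0.1262]
tool_rot: [0.719, 0.695, -0.0, -0.0]
ft_force: [0.4, 0.1, -0.9]
grip_width: 0.0105
grasp_force: 58.5
```

Request:
move_arm --moves '[[[0,0,-0.001,0,0],[0,0,-0.001,0,0]]]'

```text
clock: 7.78
eef_pos: [0.4893, 0.2828, 0.1252]
tool_rot: [0.719, 0.695, -0.0, -0.0]
ft_force: [-0.3, 0.0, -0.7]
grip_width: 0.0107
grasp_force: 58.5
```

Request:
move_arm --moves '[[[0,0,-0.001,0,0],[0,0,-0.001,0,0]]]'

```text
clock: 8.02
eef_pos: [0.4893, 0.2828, 0.1242]
tool_rot: [0.719, 0.695, -0.0, -0.0]
ft_force: [0.8, 0.1, -0.3]
grip_width: 0.0104
grasp_force: 58.5
```

Request:
move_arm --moves '[[[0,0,-0.001,0,0],[0,0,-0.001,0,0]]]'

```text
clock: 8.28
eef_pos: [0.4895, 0.283, 0.1237]
tool_rot: [0.719, 0.695, 0.0, -0.0]
ft_force: [-0.5, 0.4, 2.1]
grip_width: 0.0106
grasp_force: 58.7
```

Request:
move_arm --moves '[[[0,0,-0.001,0,0],[0,0,-0.001,0,0],[-0.002,0.002,-0.001,0,0],[-0.004,0.004,-0.001,0,0],[-0.006,0.006,-0.001,0,0]]]'

```text
clock: 8.9
eef_pos: [0.4839, 0.2885, 0.1226]
tool_rot: [0.719, 0.695, 0.0, 0.001]
ft_force: [2.0, -1.8, 4.6]
grip_width: 0.0104
grasp_force: 59.0
```

Light floor contact is made (about 5 N) at the near side. I lift slightly and start the clockwise stir.

Request:
move_arm --moves '[[[-0.004,0.006,0.003,0,0],[-0.005,0.015,0.003,0,0],[-0.001,0.024,0.003,0,0],[0.005,0.032,0.003,0,0],[0.012,0.037,0.003,0,0]]]'

```text
clock: 9.52
eef_pos: [0.495, 0.3257, 0.1245]
tool_rot: [0.719, 0.695, -0.001, 0.0]
ft_force: [-1.1, -3.5, 0.1]
grip_width: 0.0101
grasp_force: 58.6
```

Request:
move_arm --moves '[[[0.009,0.004,0,0,0],[0.018,0.005,0,0,0],[0.027,0.004,0,0,0],[0.036,0,0,0,0],[0.043,-0.006,0,0,0]]]'

```text
clock: 10.15
eef_pos: [0.5382, 0.3194, 0.125]
tool_rot: [0.719, 0.695, -0.001, -0.001]
ft_force: [-2.0, -2.9, 0.3]
grip_width: 0.0106
grasp_force: 59.1
```

Request:
move_arm --moves '[[[0.006,-0.007,0,0,0],[0.009,-0.016,0,0,0],[0.011,-0.025,0,0,0],[0.009,-0.035,0,0,0],[0.006,-0.043,0,0,0]]]'

```text
clock: 10.78
eef_pos: [0.5431, 0.2774, 0.1256]
tool_rot: [0.719, 0.695, 0.0, -0.002]
ft_force: [-3.6, 3.8, 1.1]
grip_width: 0.0106
grasp_force: 59.2
```

Request:
move_arm --moves '[[[-0.006,-0.008,0,0,0],[-0.013,-0.013,0,0,0],[-0.022,-0.017,0,0,0],[-0.031,-0.018,0,0,0],[-0.04,-0.017,0,0,0]]]'

```text
clock: 11.4
eef_pos: [0.504, 0.2595, 0.1255]
tool_rot: [0.719, 0.695, 0.0, 0.001]
ft_force: [-0.6, 0.4, 0.2]
grip_width: 0.0107
grasp_force: 58.5
```

Request:
move_arm --moves '[[[-0.009,0.004,0,0,0],[-0.016,0.009,0,0,0],[-0.022,0.017,0,0,0],[-0.026,0.026,0,0,0],[-0.027,0.035,0,0,0]]]'

```text
clock: 12.02
eef_pos: [0.4768, 0.2954, 0.1251]
tool_rot: [0.719, 0.695, -0.0, -0.0]
ft_force: [-0.4, -0.2, -0.7]
grip_width: 0.0104
grasp_force: 58.6
```

```bash
python3 - <<'E'
from h import *
t=vision.camera("top");s=vision.camera("scene");o=monitor.get_obs();print(o["eef_pos"],o["ft_force"])
E=o["eef_pos"]+[-.0038,-.0665,-.107];print("pred rel",E-[.5103,.2277,0],proj(t,E),proj(s,E))
im=np.hstack([t["color"][190:290,180:280],s["color"][210:310,370:470]])
cv2.imwrite("pics/t4.png",cv2.cvtColor(cv2.resize(im,(800,400),interpolation=cv2.INTER_NEAREST),cv2.COLOR_RGB2BGR))
E
```

```text
[0.47722408 0.29595333 0.12509583] [ 0.29832153  0.07546195 -0.60564136]
pred rel [-0.03687592  0.00175333  0.01809583] [231.97828995 256.86391742] [424.88675726 276.83766286]
```

View pics/t4.png

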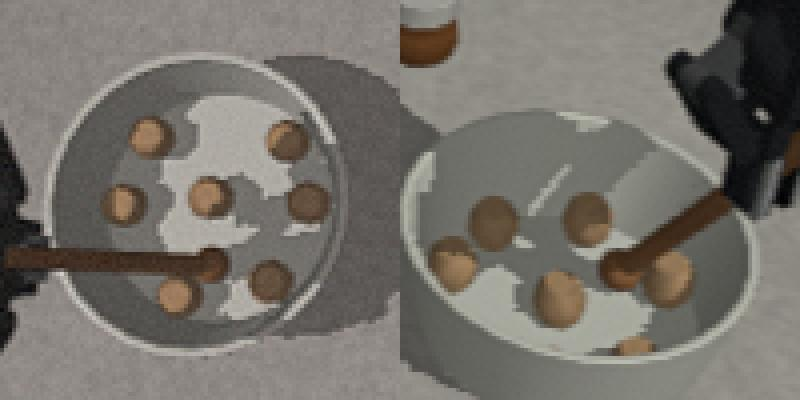

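Ball at top-px (233,256) and scene-px (425,277), as predicted, so there is no slip in the grip. All seven beads are in the bowl and the ring has shifted. Second turn.

Request:
move_arm --moves '[[[0.001,0.009,0,0,0],[0.005,0.018,0,0,0],[0.011,0.025,0,0,0],[0.018,0.031,0,0,0],[0.027,0.035,0,0,0]]]'

```text
clock: 12.75
eef_pos: [0.5045, 0.3299, 0.125]
tool_rot: [0.719, 0.695, -0.001, -0.0]
ft_force: [-0.5, -2.7, 0.1]
grip_width: 0.0106
grasp_force: 58.7
```

Request:
move_arm --moves '[[[0.009,0.001,0,0,0],[0.019,0,0,0,0],[0.027,-0.004,0,0,0],[0.035,-0.009,0,0,0],[0.04,-0.017,0,0,0]]]'

```text
clock: 13.38
eef_pos: [0.5425, 0.3119, 0.1245]
tool_rot: [0.719, 0.695, -0.002, -0.001]
ft_force: [-3.8, -3.6, 0.8]
grip_width: 0.0108
grasp_force: 59.6
```

Request:
move_arm --moves '[[[0.004,-0.009,0,0,0],[0.005,-0.018,0,0,0],[0.004,-0.027,0,0,0],[0,-0.036,0,0,0],[-0.006,-0.043,0,0,0]]]'

```text
clock: 14.0
eef_pos: [0.5381, 0.2702, 0.1257]
tool_rot: [0.719, 0.695, 0.001, -0.001]
ft_force: [-1.2, 3.0, 0.6]
grip_width: 0.0106
grasp_force: 58.6
```

Request:
move_arm --moves '[[[-0.007,-0.006,0,0,0],[-0.016,-0.009,0,0,0],[-0.025,-0.011,0,0,0],[-0.035,-0.009,0,0,0],[-0.043,-0.006,0,0,0]]]'

```text
clock: 14.62
eef_pos: [0.4944, 0.2631, 0.125]
tool_rot: [0.719, 0.695, -0.001, 0.001]
ft_force: [-0.4, -0.1, -0.1]
grip_width: 0.0106
grasp_force: 58.6
```

Request:
move_arm --moves '[[[-0.007,0.006,0,0,0],[-0.013,0.013,0,0,0],[-0.017,0.022,0,0,0],[-0.018,0.031,0,0,0],[-0.016,0.04,0,0,0]]]'

```text
clock: 15.25
eef_pos: [0.479, 0.3044, 0.125]
tool_rot: [0.719, 0.695, -0.0, -0.0]
ft_force: [0.8, 0.7, -1.7]
grip_width: 0.0104
grasp_force: 58.6
```

```bash
python3 - <<'E'
from h import *
t=vision.camera("top");s=vision.camera("scene");o=monitor.get_obs();print(o["eef_pos"],o["ft_force"])
E=o["eef_pos"]+[-.0038,-.0665,-.107];print("pred rel",E-[.5103,.2277,0],proj(t,E),proj(s,E))
im=np.hstack([t["color"][190:290,180:280],s["color"][210:310,370:470]])
cv2.imwrite("pics/t5.png",cv2.cvtColor(cv2.resize(im,(800,400),interpolation=cv2.INTER_NEAREST),cv2.COLOR_RGB2BGR))
E
```

```text
[0.47959829 0.30490281 0.12508422] [-0.04128497  0.17856034  0.11228979]
pred rel [-0.03450171  0.01070281  0.01808422] [228.21817624 255.88252885] [426.98501385 280.11832558]
```

View pics/t5.png

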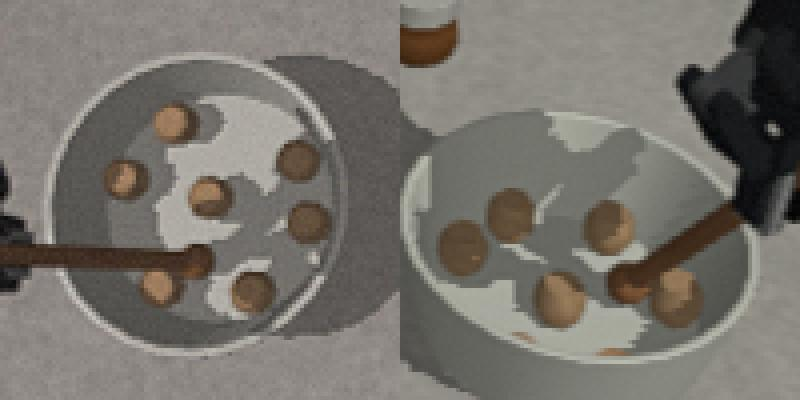

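All beads remain in the bowl: crop positions (175,123), (125,180), (160,288), (252,291), (308,222), (297,160), plus the middle one. Every facing pair has clearly shifted, and both turns are complete. I lift out and return to the tumbler.

Request:
move_arm --moves '[[[0,0,0.015,0,0],[0,0,0.045,0,0],[0,0,0.085,0,0],[0,0,0.12,0,0],[0,0,0.14,0,0]]]'

```text
clock: 15.98
eef_pos: [0.4802, 0.3038, 0.269]
tool_rot: [0.719, 0.695, 0.002, 0.001]
ft_force: [0.0, -0.2, -1.1]
grip_width: 0.0107
grasp_force: 58.6
```

Request:
move_arm --moves '[[[0.002,-0.04,0,0,0],[0.005,-0.09,0,0,0],[0.008,-0.14,0,0,0],[0.01,-0.19,0,0,0],[0.013,-0.24,0,0,0]]]'

```text
clock: 16.6
eef_pos: [0.4922, 0.0619, 0.2666]
tool_rot: [0.719, 0.695, 0.001, 0.001]
ft_force: [-0.1, -0.3, 0.0]
grip_width: 0.0104
grasp_force: 58.6
```

Request:
move_arm --moves '[[[0.003,-0.05,0,0,0],[0.005,-0.1,0,0,0],[0.008,-0.15,0,0,0],[0.011,-0.19,0,0,0],[0.011,-0.205,0,0,0]]]'

```text
clock: 17.23
eef_pos: [0.5031, -0.1436, 0.2663]
tool_rot: [0.72, 0.694, 0.0, 0.001]
ft_force: [-1.5, 0.7, -0.7]
grip_width: 0.0103
grasp_force: 58.6
```

Request:
move_arm --moves '[[[0,0,0,0,0],[0,0,0,0,0],[0,0,0,0,0]]]'

```text
clock: 17.6
eef_pos: [0.5034, -0.1399, 0.2655]
tool_rot: [0.718, 0.696, 0.0, -0.0]
ft_force: [0.2, 0.6, -0.5]
grip_width: 0.0107
grasp_force: 58.6
```

```bash
python3 - <<'E'
from h import *
s=vision.camera("scene");o=monitor.get_obs();print(o["eef_pos"],o["ft_force"])
E=o["eef_pos"]+[-.0038,-.0665,-.107];print(E,proj(s,E))
S=cv2.cvtColor(s["color"],cv2.COLOR_RGB2HSV);m=cv2.inRange(S,(0,70,30),(20,255,255));n,_,st,ce=cv2.connectedComponentsWithStats(m)
for i in range(1,n):
    if st[i,4]>20 and 300<ce[i][0]<340 and 70<ce[i][1]<150: print("scene",st[i],ce[i])
E
```

```text
[ 0.50341113 -0.13995282  0.26546839] [-0.2045703  -0.01636378 -0.39768766]
[ 0.49961113 -0.20645282  0.15846839] [312.54971035 134.51610727]
scene [309  66   7  15  53] [312.20754717  72.88679245]
scene [324  81   8  21  91] [326.96703297  89.18681319]
scene [308 106  16  33 164] [315.57926829 123.07926829]
```

Request:
move_arm --moves '[[[0,-0.002,-0.03,0,0],[0,-0.002,-0.06,0,0],[0,-0.002,-0.09,0,0],[0,-0.003,-0.11,0,0],[0,-0.005,-0.122,0,0]]]'

```text
clock: 18.27
eef_pos: [0.5029, -0.1453, 0.1422]
tool_rot: [0.718, 0.696, -0.0, -0.001]
ft_force: [0.5, -0.2, -1.3]
grip_width: 0.0106
grasp_force: 58.6
```

Request:
move_arm --moves '[[[0,-0.001,-0.006,0,0],[0,-0.002,-0.012,0,0],[0,-0.002,-0.017,0,0],[0,-0.002,-0.017,0,0]]]'

```text
clock: 18.77
eef_pos: [0.5035, -0.1477, 0.1261]
tool_rot: [0.719, 0.695, 0.0, -0.0]
ft_force: [0.4, 2.9, -1.5]
grip_width: 0.0103
grasp_force: 58.5
```

Request:
move_arm --moves '[[[0,0.001,-0.002,0,0],[0,0.001,-0.002,0,5],[0,0.001,-0.002,0,20],[0,0.001,-0.002,0,50],[0,0.001,-0.002,0,80]]]'

```text
clock: 19.4
eef_pos: [0.5033, -0.1477, 0.1244]
tool_rot: [0.719, 0.695, -0.0, 0.0]
ft_force: [0.7, 0.3, 0.4]
grip_width: 0.0528
grasp_force: 0.0
```

Request:
move_arm --moves '[[[0,0,0,0,100],[0,0,0,0,100],[0,0,0,0,100],[0,0,0.03,0,100],[0,0,0.07,0,100]]]'

```text
clock: 20.02
eef_pos: [0.5024, -0.1469, 0.1939]
tool_rot: [0.719, 0.695, -0.001, -0.001]
ft_force: [0.5, -0.6, -0.1]
grip_width: 0.0855
grasp_force: 0.0
```

Request:
move_arm --moves '[[[0,0.03,0.04,0,100],[0,0.08,0.05,0,100],[0,0.13,0.05,0,100],[0,0.15,0.05,0,100],[0,0.15,0.05,0,100]]]'

```text
clock: 20.65
eef_pos: [0.5033, 0.0042, 0.2444]
tool_rot: [0.718, 0.696, 0.0, 0.0]
ft_force: [-0.2, -1.1, -0.3]
grip_width: 0.0853
grasp_force: 0.0
```

```bash
python3 - <<'E'
from h import *
t=vision.camera("top");s=vision.camera("scene");o=monitor.get_obs();print(o["clock"],o["eef_pos"],o["ft_force"])
f=lambda x:cv2.resize(x,(400,280),interpolation=cv2.INTER_NEAREST)
im=np.hstack([f(t["color"][200:270,380:480]),f(s["color"][130:200,270:370])])
cv2.imwrite("pics/t6.png",cv2.cvtColor(im,cv2.COLOR_RGB2BGR))
E
```

```text
20.75 [0.5033056  0.00258516 0.24426884] [ 0.51635426  0.14411098 -0.81715118]
```

View pics/t6.png

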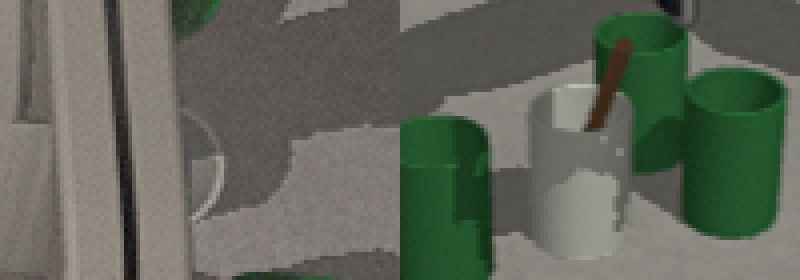

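The stick leans in the white tumbler as it did at the start, top end at scene-px (326,141), with nothing touching it. I hand in.

```bash
python3 -c "
from h import *
print(job.job_done())"
```

```text
the job is handed in; nothing more can be done
None
```

I stirred the bowl two full clockwise turns with every bead still in it, stood the stick back in its white tumbler ball end down, and handed the job in at about 21 s; no verdict came back.

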